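# Hang the orange-capped tube carrier on the fold-out hook

### The job

Swing the blue hook on the white upright board out until it stands straight out from the board. Then hang the carrier with the orange-capped tubes on it by its wire handle, keeping the carrier upright, so that it hangs level and still on the hook, clear of the bench, when you let go. Leave the blue-capped carrier, the spray bottle and the swab jar where they are.

Things in the scene. Friction and masses are not known exactly. Their poses are not given: they have to be found in the camera images.
- hook (a joint): Blue flat-bar hook on a white upright board (15 thick, 110 wide, top 165 above the bench, 10 high foot plate). It turns on an upright hinge: 0 = folded flat along the board, 1.571 rad = straight out, square to the board (stop). Out is clockwise seen from above. About 1 N at its free end moves it; it stays where left. Starts at 0 to 0.3 rad.
- hook_hinge (a point): On the hook's hinge axis at mid-height of the bar, 145 above the bench, 12.5 in front of the board. Axes turn with the hook: x along the bar to its free end, z up. Bar 150 long, 10 thick (y), 12 high (6 above, 6 below this point).
- hook_end (a point): On the bar's centre line 125 mm from the hinge, same axes: a spot to pinch or push from above. With the hook folded, the last 60 mm of the bar stick out past the board's side edge, with free air on both sides. Beyond this point, 142 to 150 mm from the hinge, a stub turns up; its top is 19 above the bar's centre line.
- orange_center (a point): Carrier to hang: pink tray, orange-capped tubes, loose on the bench, about 0.25 kg, 155 tall overall. Point at its centre, 77.5 above its underside; z up. Tray 60 (x) by 72 (y), tray with caps 45 high. On top, over the peak of the wire handle, a black square grip 20 x 20, sides along x and y, from 35.5 to 77.5 mm above this point.
- orange_peak (a point): Point under the peak of that carrier's rigid handle (8 mm wire), 27.5 above its centre, where the top of the hook bar comes to rest. The handle stands in the carrier's y-z plane: legs at y = +-32, from 85 above the underside sloping to the peak like a roof. Window for the bar, open along x: 56 wide, from 60 mm below this point (caps) up to it.
- blue_center (a point): Bystander: a carrier of the same shape and size with a grey tray and blue-capped tubes; point and axes as for the orange one. Leave it alone.
- spray: Bystander: clear small bottle with a white cap, 36 diameter, 100 tall, loose; origin at the centre of its underside.
- swabs: Bystander: white swab jar, 68 diameter, 85 tall, loose; origin at the centre of its underside.
Not all that is in view belongs to the job. Leave any green or purple look-alike of the part that bears orange_center alone.

How it is judged:
On the way:
1. the hook is swung straight out while the orange-capped carrier still stands on the bench (value of joint hook above 1.35 rad and height (world z) of orange_center below 0.09 m), for 0.2 s.
At the end, for the whole second after the job is handed in: Hook straight out (joint above 1.35 rad); orange-capped carrier released, hanging on it by its wire handle: centre 20 to 150 mm along the bar, within 20 mm to either side, 10 to 35 mm below its middle; upright within 0.2 rad; at rest (under 50 mm/s) (value of joint hook above 1.35 rad and x of orange_center in the frame of hook_hinge between 0.02 and 0.15 m and y of orange_center in the frame of hook_hinge between -0.02 and 0.02 m and z of orange_center in the frame of hook_hinge between -0.035 and -0.01 m and angle between orange_center's own z axis and vertical below 0.2 rad and linear speed of orange below 0.05 m/s); the robot touches nothing.
It fails at once if the blue-capped carrier is moved more than 30 mm (distance of blue_center from where it was at the start of the episode above 0.03 m).
It fails at once if the spray bottle is moved more than 30 mm (distance of spray from where it was at the start of the episode above 0.03 m).
It fails at once if the swab jar is moved more than 30 mm (distance of swabs from where it was at the start of the episode above 0.03 m).
It fails at once if the orange-capped carrier is tipped more than 45 degrees (angle between orange_center's own z axis and vertical above 0.785 rad).
It also fails if it takes over 61 s, if anything falls off the work surface, if the arm or the gripper's body presses on something with over 40 N, if the wrist force passes 120 N, or if a joint passes its speed limit or range.

### The arm

A 6-joint arm with a two-finger parallel gripper is mounted at the origin on the work surface. World frame = base frame: x ahead of the robot, y to its left, z up, the work surface at z = 0. Lengths are in m, angles in rad, forces in N, time in s.
With the tool pointing down it reaches from about 0.25 to 0.775 m from the base axis. Payload 4 kg.
Tool frame: the origin (TCP) lies midway between the tips of the shut fingers; the grasp point (between the pads) lies 19 mm behind it; y points along the fingers, x is the direction in which the jaws open and shut, and the axes are right-handed (so a half turn about y gives the same grasp; the last joint's range is limited). The gripper opens to 94 mm and grips with 3 to 60 N. Pads are 16 mm wide; open, the fingers measure 119 mm over their backs; the gripper's body (75 mm by 177 mm) begins 78 mm behind the grasp point.
Start: joints at [1.203, 0.087, 1.371, -0, 1.684, -0.103], TCP at [0.144, 0.531, 0.173] pointing down, gripper open.
Joint ranges: [-3.1, 3.1], [-0.76, 2.03], [0.27, 2.55], [-1.08, 4.22], [0.17, 2.65], [-2.57, 2.57]. Speed limits (rad/s): [2.79, 2.79, 3.14, 3.14, 3.14, 3.14].

### API

Orientations are given as [roll, pitch, yaw] about the fixed x, y, z axes, in that order (R = Rz(yaw) Ry(pitch) Rx(roll)).
In Python, from bench import robot, snapshot, camera_info, ticket gives the robot as it stands.
- The arm moves only by the shell command python3 -m creep 'ROWS'. ROWS is JSON, a list of rows, each an object with "slide": the shift along the tool's x, y, z in mm, a list of three; "roll": the turn about the tool's y in degrees; "grip": the closure, from 0 (fully open) to 1 (shut). In form: [{"slide": [x, y, z], "roll": roll, "grip": grip}, ...]. A call has 1 to 20 rows; each row is the pose to reach, as a shift and turn from the pose commanded when the call began, along the tool's axes at that moment; what a row does not reach only later rows make up. A row lasts 1/12 s, in which the tool goes at most 41.7 mm and 7.16 degrees, less where a joint would pass 70% of its speed; a pose out of reach is approached as far as the arm can. A call with a gripper value outside its range is refused whole. The fingers move at their own pace and stop on an object; the grip force is fixed at half the most. Time passes only in rows, so rows that repeat a pose let the fingers close. It gives the time, the measured TCP pose, the force and the opening at its end, in the units of the state.
- robot.get_obs(): the state, without advancing time (a new reading comes with each control period).
- snapshot(name): name is "scene" or "top" or "wrist"; returns the picture (384x512x3 uint8, red, green, blue); there is no depth.
- camera_info(name): a dict with "fx", "fy", "cx", "cy" (pixels), "cam_to_world" (4x4, takes a point from camera to world coordinates). Camera axes: x right, y down, z forward; pixel columns grow to the right and rows downward; lengths in m; the calibration is good to about 2 mm. A picture is of the moment at which its call begins: read the wrist's pose just before it. camera_info takes no time and is no camera call; for the wrist camera it gives the pose at the moment of the call.
- ticket.close_job(): hands the job in, once; it reports no verdict.
The state is a dict: "time": time; "joint_positions": joint angles; "qvel": joint speeds; "joint_torque": joint torques, N m; "tool_pos": TCP position; "ee_rot": TCP orientation; "wrist_force": force on the tool from outside, world axes, zero at the start; "wrist_torque": the same for the moment, N m; "width": finger opening in m.
Only numpy, scipy, OpenCV 4.12 (cv2) and the standard library are available. Lean on these libraries where they do the work, as an engineer would, in place of code of your own. Each camera call takes 0.05 s, during which the arm holds its last target.

## Working session

There is one attempt and no reset: what is moved stays moved. The work goes in short steps, Python scripts to look and compute and a shell command to move; the robot and the scene stay as the last step left them, time stands still between calls to the robot, and variables do not carry over. Pictures are saved under pics/ and viewed, and the job is handed in when it is done.

```bash
mkdir -p pics; ls
python3 - <<'E'
from bench import robot, snapshot, camera_info
import cv2,numpy as np
o=robot.get_obs()
for k,v in o.items(): print(k,np.round(v,4))
for n in ["scene","top","wrist"]:
    im=snapshot(n); cv2.imwrite(f"pics/{n}0.png",im[:,:,::-1])
    c=camera_info(n); print(n,c['fx'],c['fy'],c['cx'],c['cy']); print(np.round(c['cam_to_world'],4))
E
```

```text
pics
time 0.0
joint_positions [ 1.2029  0.088   1.3723 -0.      1.6836 -0.1031]
qvel [ 0.0001  0.0007 -0.0021 -0.0008  0.0031 -0.0002]
joint_torque [ 5.00000e-04 -3.40182e+01 -3.02427e+01  7.17000e-02  3.30000e-02
 -1.00000e-04]
tool_pos [0.1437 0.5302 0.1717]
ee_rot [-1.5706  0.0022  1.306 ]
wrist_force [-0.362  -0.3342  0.7012]
wrist_torque [-0.006   0.0073 -0.0032]
width 0.0942
scene 381.403806723271 381.403806723271 250.82944018188752 198.45682794950687
[[-0.6079  0.4386 -0.6619  1.2901]
 [ 0.794   0.3315 -0.5096  0.5135]
 [-0.004  -0.8353 -0.5497  0.7118]
 [ 0.      0.      0.      1.    ]]
top 425.9766325061134 425.9766325061134 261.43309567556383 186.44681335780686
[[-0.0056 -0.9834  0.1814  0.3802]
 [-1.      0.0048 -0.0048 -0.0484]
 [ 0.0038 -0.1814 -0.9834  1.0712]
 [ 0.      0.      0.      1.    ]]
wrist 329.0943136986977 329.0943136986977 254.67492840837096 189.44281188208276
[[ 0.2618  0.9253  0.2745  0.0618]
 [ 0.9651 -0.2504 -0.0763  0.5529]
 [-0.0018  0.2849 -0.9585  0.3854]
 [ 0.      0.      0.      1.    ]]
```

View pics/scene0.png

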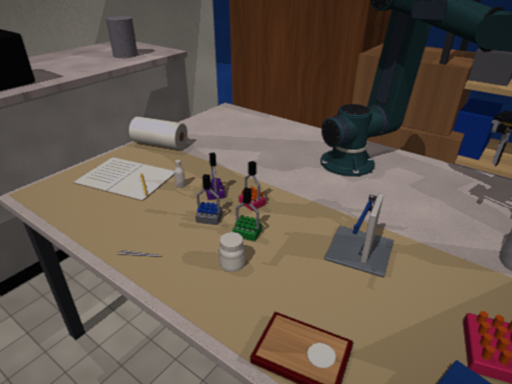

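View pics/top0.png

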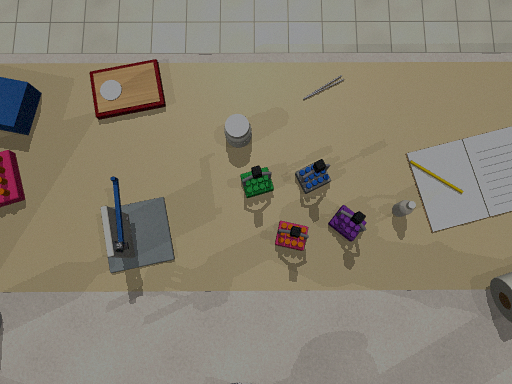

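View pics/wrist0.png

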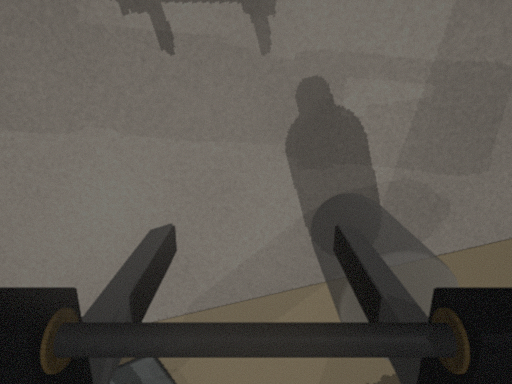

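Run:
```python
import cv2
a=cv2.imread("pics/top0.png"); s=cv2.imread("pics/scene0.png")
x=cv2.resize(a[160:290,85:185],None,fx=4.5,fy=4.5,interpolation=cv2.INTER_CUBIC)
cv2.imwrite("pics/c1.png",x)
y=cv2.resize(a[150:260,230:380],None,fx=5,fy=5,interpolation=cv2.INTER_CUBIC)
cv2.imwrite("pics/c2.png",y)
y=cv2.resize(s[140:290,170:400],None,fx=3.4,fy=3.4,interpolation=cv2.INTER_CUBIC)
cv2.imwrite("pics/c3.png",y)
```

```text
(no output)
```

View pics/c1.png

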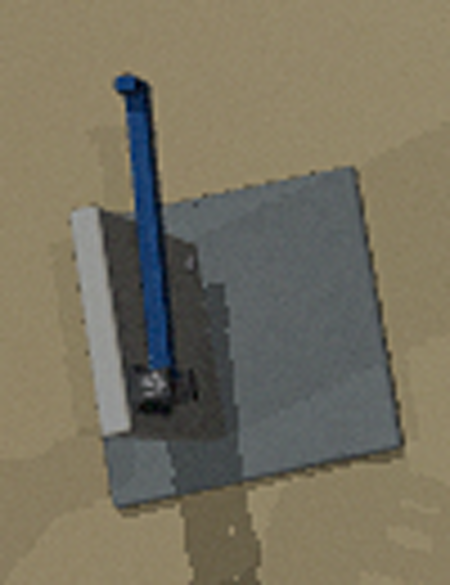

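View pics/c2.png

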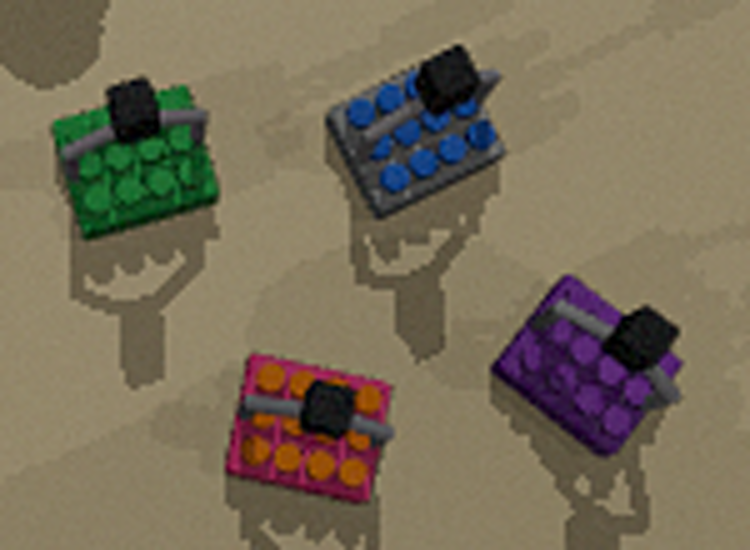

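View pics/c3.png

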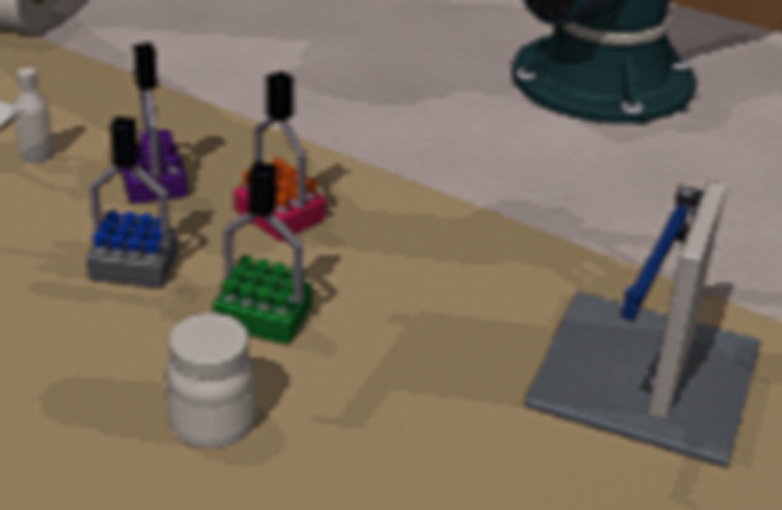

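```bash
cat > h.py <<'E'
from bench import robot, snapshot, camera_info
import cv2,numpy as np
def cast(n,uv,z,C=None):
    c=C or camera_info(n); M=c['cam_to_world']; uv=np.atleast_2d(uv).astype(float)
    d=np.c_[(uv[:,0]-c['cx'])/c['fx'],(uv[:,1]-c['cy'])/c['fy'],np.ones(len(uv))]@M[:3,:3].T
    return M[:3,3]+d*((z-M[2,3])/d[:,2])[:,None]
def proj(n,P):
    c=camera_info(n); M=c['cam_to_world']; p=(np.atleast_2d(P)-M[:3,3])@M[:3,:3]
    return np.c_[c['fx']*p[:,0]/p[:,2]+c['cx'],c['fy']*p[:,1]/p[:,2]+c['cy']]
E
python3 - <<'E'
from h import *
np.set_printoptions(precision=4,suppress=True)
a=cv2.imread("pics/top0.png"); hsv=cv2.cvtColor(a,cv2.COLOR_BGR2HSV)
m=cv2.inRange(hsv,(100,150,40),(130,255,255)); m[:170]=0;m[:,:100]=0;m[260:]=0;m[:,150:]=0
p=np.argwhere(m)[:,::-1]; print(len(p),p.min(0),p.max(0))
w=cast("top",p,0.151)[:,:2]; c=w.mean(0); u=np.linalg.svd(w-c)[2][0]; t=(w-c)@u; print("bar",c,u,np.arctan2(u[1],u[0]),c+u*t.min(),c+u*t.max())
k=lambda x,y,s,ox,oy:[(x+.5)/s-.5+ox,(y+.5)/s-.5+oy]
print("hinge top",cast("top",[k(155,385,4.5,85,160)],0.16))
print("stubtop",cast("top",[k(125,80,4.5,85,160)],0.164))
b=cast("top",[k(97,207,4.5,85,160),k(130,432,4.5,85,160)],0.165); print("board front edge",b, np.linalg.norm(b[1]-b[0]),np.arctan2(*(b[0]-b[1])[[1,0]]))
f=cast("top",[k(355,167,4.5,85,160),k(401,440,4.5,85,160),k(120,502,4.5,85,160)],0.010); print("foot",f,[np.linalg.norm(f[i+1]-f[i]) for i in (0,1)])
for i in (0,1): d=f[i+1]-f[i];print(np.arctan2(d[1],d[0]))
# carrier
roi=np.zeros(m.shape,np.uint8);roi[210:265,265:320]=255
blk=cv2.inRange(hsv,(0,0,0),(180,255,45))&roi
p=np.argwhere(blk)[:,::-1];print("blk",len(p),p.mean(0),p.min(0),p.max(0))
tray=cv2.inRange(hsv,(160,100,60),(180,255,255))|cv2.inRange(hsv,(0,150,100),(18,255,255)); tray&=roi
p=np.argwhere(tray)[:,::-1]; h=cv2.convexHull(p); wz=cast("top",h[:,0],0.033)[:,:2].astype(np.float32)
print("trayrect",cv2.minAreaRect(wz*1000),len(p))
print("grip top",cast("top",[k(330,402,5,230,150)],0.155),proj("top",[[0,0,0]]))
E
```

```text
278 [111 177] [122 241]
bar [0.5006 0.2606] [-0.9883 -0.1523] -2.9886750670009796 [0.5738 0.2719] [0.4327 0.2501]
hinge top [[0.4233 0.2496 0.16  ]]
stubtop [[0.5692 0.2707 0.164 ]]
board front edge [[0.5073 0.2801 0.165 ]
 [0.4014 0.2584 0.165 ]] 0.10809727851846984 0.20259733096784488
foot [[0.5509 0.1934 0.01  ]
 [0.3999 0.1629 0.01  ]
 [0.3676 0.3141 0.01  ]] [np.float64(0.15404263906641677), np.float64(0.15463796723070436)]
-2.942153892271824
1.7814221690354688
blk 109 [294.4404 231.8532] [278 226] [306 238]
trayrect ((450.919921875, -124.89891052246094), (71.11941528320312, 60.268062591552734), 77.18923950195312) 524
grip top [[ 0.4538 -0.1256  0.155 ]] [[239.6604 432.496 ]]
```

```bash
cat >> h.py <<'E'
from scipy.spatial.transform import Rotation as Ro
def rows(targets,base=None):
    """targets: (x,y,z,yawdeg); prints slide (mm) and roll relative to the current pose"""
    o=robot.get_obs(); p,R=base or (np.array(o['tool_pos']),Ro.from_euler('xyz',o['ee_rot']).as_matrix())
    yaw=np.degrees(np.arctan2(R[1,0],R[0,0]))
    for t in targets:
        print(np.round(R.T@(np.array(t[:3])-p)*1000,0).astype(int).tolist(), round(-(t[3]-yaw),1))
def hk(r,deg,z,H=(0.422,0.2496)):  # bar yaw deg -> tool target straddling the bar
    a=np.radians(deg); return (H[0]+r*np.cos(a),H[1]+r*np.sin(a),z,deg+90)
E
python3 - <<'E'
from h import *
rows([hk(.12,8.8,.215),hk(.12,8.8,.130)])
E
```

```text
[-150, -43, -452] -24.0
[-149, 42, -452] -24.0
```

```bash
python3 -m creep '[{"slide":[-150,-43,-452],"roll":-24,"grip":0.4},{"slide":[-150,-43,-452],"roll":-24,"grip":0.4},{"slide":[-150,-43,-452],"roll":-24,"grip":0.4},{"slide":[-150,-43,-452],"roll":-24,"grip":0.4},{"slide":[-150,-43,-452],"roll":-24,"grip":0.4},{"slide":[-150,-43,-452],"roll":-24,"grip":0.4},{"slide":[-150,-43,-452],"roll":-24,"grip":0.4},{"slide":[-150,-43,-452],"roll":-24,"grip":0.4},{"slide":[-150,-43,-452],"roll":-24,"grip":0.4},{"slide":[-150,-43,-452],"roll":-24,"grip":0.4},{"slide":[-150,-43,-452],"roll":-24,"grip":0.4},{"slide":[-150,-43,-452],"roll":-24,"grip":0.4},{"slide":[-150,-43,-452],"roll":-24,"grip":0.4},{"slide":[-150,-43,-452],"roll":-24,"grip":0.4},{"slide":[-150,-43,-452],"roll":-24,"grip":0.4}]'
python3 - <<'E'
from h import *
im=snapshot("wrist"); cv2.imwrite("pics/w1.png",im[:,:,::-1])
rows([hk(.12,8.8,.130)])
print(proj("wrist",[hk(0.15,8.8,.151)[:3],hk(0.0,8.8,.151)[:3]]))
E
```

```text
time: 1.4
tool_pos: [0.5404, 0.268, 0.2153]
ee_rot: [-1.569, -0.0, 1.725]
wrist_force: [0.7, 0.5, -0.1]
width: 0.0566
[-1, 86, -1] 0.1
[[253.39029209 224.08295559]
 [253.46899725  45.47375702]]
```

View pics/w1.png

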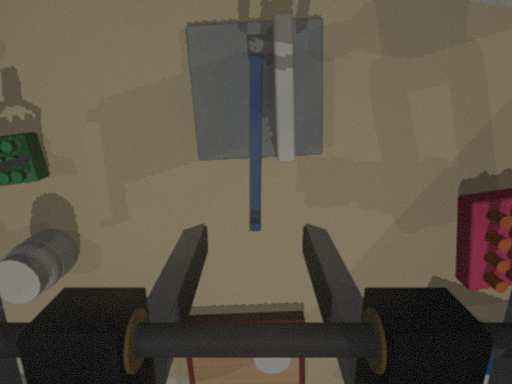

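```bash
python3 -m creep '[{"slide":[0,40,0],"roll":0,"grip":0.4},{"slide":[0,70,0],"roll":0,"grip":0.4},{"slide":[0,86,0],"roll":0,"grip":0.4},{"slide":[0,86,0],"roll":0,"grip":0.5},{"slide":[0,86,0],"roll":0,"grip":0.6},{"slide":[0,86,0],"roll":0,"grip":0.7},{"slide":[0,86,0],"roll":0,"grip":0.8},{"slide":[0,86,0],"roll":0,"grip":0.85},{"slide":[0,86,0],"roll":0,"grip":0.85},{"slide":[0,86,0],"roll":0,"grip":0.85}]'
python3 - <<'E'
from h import *
im=snapshot("wrist"); cv2.imwrite("pics/w2.png",im[:,:,::-1])
rows([hk(.12,d,.130) for d in np.linspace(8.8,-78.3,19)])
E
```

```text
time: 2.28
tool_pos: [0.5414, 0.268, 0.131]
ee_rot: [-1.573, -0.0, 1.725]
wrist_force: [-0.7, -0.4, 0.1]
width: 0.0152
[0, 1, 1] 0.0
[-10, 1, 1] 4.9
[-20, 1, 2] 9.7
[-30, 1, 5] 14.5
[-40, 1, 7] 19.4
[-49, 1, 11] 24.2
[-58, 1, 16] 29.1
[-67, 1, 21] 33.9
[-75, 1, 27] 38.7
[-82, 1, 34] 43.6
[-90, 1, 41] 48.4
[-96, 1, 49] 53.3
[-102, 1, 57] 58.1
[-107, 0, 66] 62.9
[-111, 0, 75] 67.8
[-114, 0, 85] 72.6
[-117, 0, 95] 77.4
[-119, 0, 105] 82.3
[-120, 0, 115] 87.1
```

View pics/w2.png

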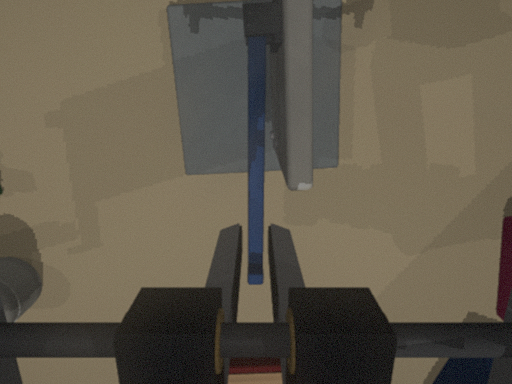

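The bar (column 256) sits between the fingers, with the stub at row 270. Now I'll swing it out.

```bash
python3 -m creep '[{"slide":[-10,0,0],"roll":5,"grip":0.85},{"slide":[-20,0,2],"roll":10,"grip":0.85},{"slide":[-30,0,4],"roll":14.5,"grip":0.85},{"slide":[-40,0,7],"roll":19.5,"grip":0.85},{"slide":[-49,0,11],"roll":24,"grip":0.85},{"slide":[-58,0,15],"roll":29,"grip":0.85},{"slide":[-67,0,20],"roll":34,"grip":0.85},{"slide":[-75,0,26],"roll":39,"grip":0.85},{"slide":[-83,0,33],"roll":44,"grip":0.85},{"slide":[-90,0,40],"roll":48.5,"grip":0.85},{"slide":[-96,0,48],"roll":53,"grip":0.85},{"slide":[-102,0,57],"roll":58,"grip":0.85},{"slide":[-107,0,66],"roll":63,"grip":0.85},{"slide":[-111,0,75],"roll":68,"grip":0.85},{"slide":[-114,0,85],"roll":73,"grip":0.85},{"slide":[-117,0,95],"roll":77.5,"grip":0.85},{"slide":[-119,0,104],"roll":82,"grip":0.85},{"slide":[-120,0,115],"roll":87,"grip":0.85},{"slide":[-120,0,118],"roll":88,"grip":0.85},{"slide":[-120,0,118],"roll":88,"grip":0.85}]'
python3 - <<'E'
from h import *
im=snapshot("wrist"); cv2.imwrite("pics/w3.png",im[:,:,::-1])
print(robot.get_obs()['wrist_force'])
E
```

```text
time: 4.0
tool_pos: [0.4425, 0.131, 0.1303]
ee_rot: [-1.571, -0.001, 0.19]
wrist_force: [0.3, 0.6, 0.8]
width: 0.0142
[ 0.46345887  0.04721933 -0.57837931]
```

View pics/w3.png

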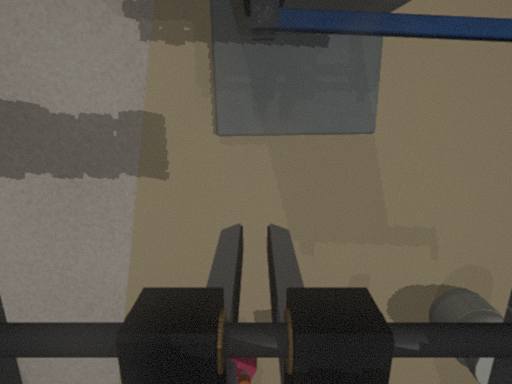

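Run:
```python
from h import *
im=snapshot("top"); cv2.imwrite("pics/t3.png",cv2.resize(im[130:290,85:285,::-1],None,fx=3.5,fy=3.5,interpolation=cv2.INTER_CUBIC))
im=snapshot("scene"); cv2.imwrite("pics/s3.png",cv2.resize(im[140:290,250:420,::-1],None,fx=3.5,fy=3.5,interpolation=cv2.INTER_CUBIC))
o=robot.get_obs();p=np.array(o['tool_pos']);print(proj("wrist",[p,p+[0,0,.019]]))
```

```text
[[256.86262232 217.77957803]
 [257.06601577 228.71347027]]
```

View pics/t3.png

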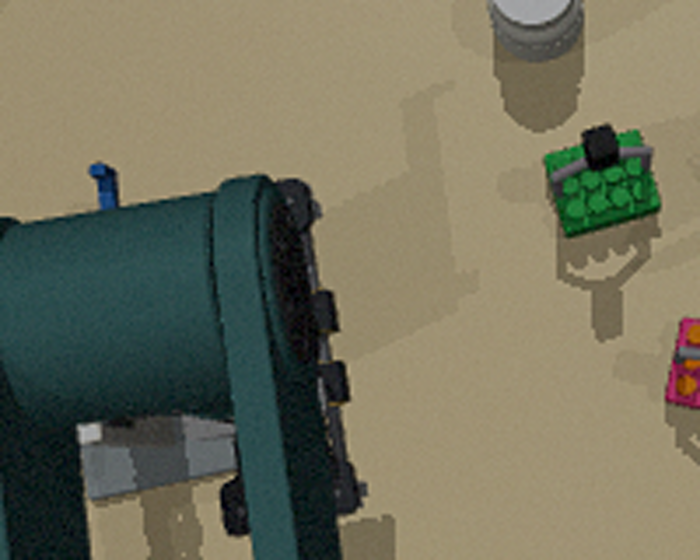

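View pics/s3.png

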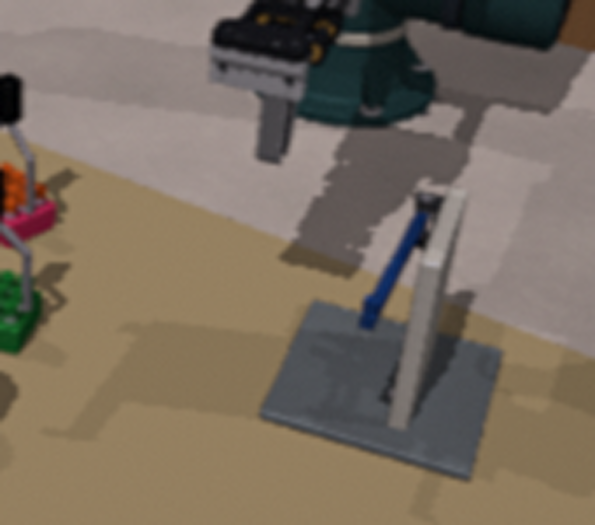

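Run:
```python
from h import *
o=robot.get_obs();p=np.array(o['tool_pos']);print(p,proj("scene",[p]),"seen ~",(250+270/3.5,140+160/3.5))
print(o['joint_positions'],o['width'])
print("hinge/bar end pred scene",proj("scene",[hk(0,8.8,.145)[:3],hk(.15,8.8,.145)[:3],hk(.08,-78,.145)[:3]]))
print("seen",(250+428/3.5,140+205/3.5),(250+368/3.5,140+320/3.5))
print("board corners pred",proj("scene",[[.5073,.2801,.165],[.4014,.2584,.165]]))
```

```text
[0.4432561  0.1312004  0.13000559] [[326.58512174 194.14353087]] seen ~ (327.1428571428571, 185.71428571428572)
[ 1.64939493e-01 -9.80508201e-02  1.63992155e+00  1.05442405e-04
  1.59911270e+00 -2.53405162e-02] 0.01404408510095215
hinge/bar end pred scene [[370.5641924  200.41653123]
 [354.89767052 231.05799358]
 [341.01901008 193.58645275]]
seen (372.2857142857143, 198.57142857142856) (355.1428571428571, 231.42857142857144)
board corners pred [[369.88861892 213.12297321]
 [378.05395087 191.87639595]]
```

Run:
```python
from h import *
im=snapshot("scene"); cv2.imwrite("pics/s4.png",cv2.resize(im[150:210,290:370,::-1],None,fx=9,fy=9,interpolation=cv2.INTER_NEAREST))
p=robot.get_obs()['tool_pos']
for dz in (0,.01,.02,.03,.04): q=proj("scene",[np.array(p)+[0,0,dz]])[0]; print(dz,q,(q-[290,150]+.5)*9)
```

```text
0 [326.59002192 194.16930384] [333.81019728 402.02373456]
0.01 [326.96498271 191.16902272] [337.18484437 375.02120452]
0.02 [327.34381727 188.13774526] [340.59435545 347.73970737]
0.03 [327.72658595 185.07498862] [344.03927358 320.17489759]
0.04 [328.11335035 181.98025988] [347.52015319 292.32233893]
```

View pics/s4.png

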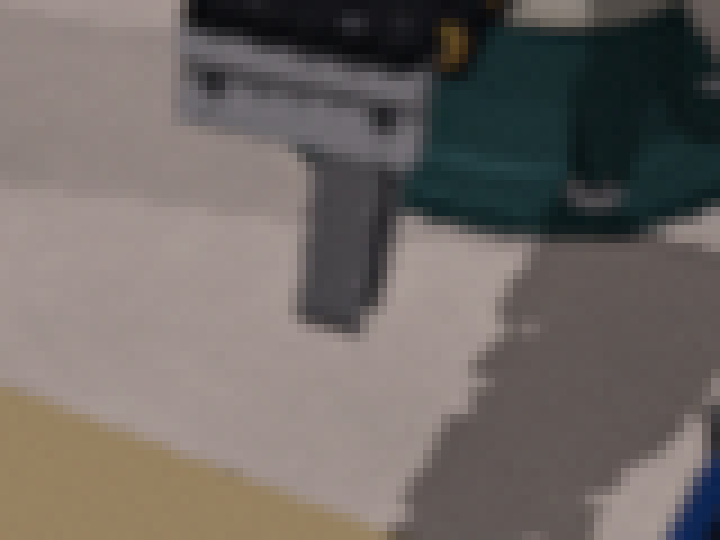

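Run:
```python
from h import *
o=robot.get_obs();p=np.array(o['tool_pos']);M=camera_info("wrist")['cam_to_world']
for P in (p,p+[0,0,.019],p+[0,0,.028]): print((P-M[:3,3])@M[:3,:3])
print(Ro.from_euler('xyz',o['ee_rot']).as_matrix().T@(M[:3,3]-p))
```

```text
[0.00154918 0.01966506 0.22846707]
[0.00155253 0.02508356 0.21025609]
[0.00155412 0.02765022 0.20162984]
[-0.00149473 -0.21336358  0.08402419]
```

The hook did not move. The fingertips are about 30 mm higher than the reported TCP: the wrist and scene views agree on this, with the tip at row 186 in the scene against a predicted 194. They passed over the bar, so I'll repeat the swing lower.

Run:
```python
from h import *
rows([hk(.12,8.8,.165)])
```

```text
[121, -35, 116] -87.9
```

```bash
python3 -m creep '[{"slide":[0,-35,0],"roll":0,"grip":0.4},{"slide":[20,-35,20],"roll":-7,"grip":0.4},{"slide":[40,-35,40],"roll":-14,"grip":0.4},{"slide":[60,-35,60],"roll":-21,"grip":0.4},{"slide":[80,-35,80],"roll":-28,"grip":0.4},{"slide":[100,-35,100],"roll":-35,"grip":0.4},{"slide":[121,-35,116],"roll":-42,"grip":0.4},{"slide":[121,-35,116],"roll":-49,"grip":0.4},{"slide":[121,-35,116],"roll":-56,"grip":0.4},{"slide":[121,-35,116],"roll":-63,"grip":0.4},{"slide":[121,-35,116],"roll":-70,"grip":0.4},{"slide":[121,-35,116],"roll":-77,"grip":0.4},{"slide":[121,-35,116],"roll":-84,"grip":0.4},{"slide":[121,-35,116],"roll":-88,"grip":0.4},{"slide":[121,-35,116],"roll":-88,"grip":0.4},{"slide":[121,-35,116],"roll":-88,"grip":0.4}]'
python3 - <<'E'
from h import *
im=snapshot("wrist"); cv2.imwrite("pics/w5.png",im[:,:,::-1])
rows([hk(.12,8.8,.097)])
E
```

```text
time: 5.53
tool_pos: [0.5401, 0.2679, 0.1645]
ee_rot: [-1.57, 0.0, 1.723]
wrist_force: [-0.8, 0.4, 0.9]
width: 0.0563
[0, 68, -1] -0.1
```

View pics/w5.png

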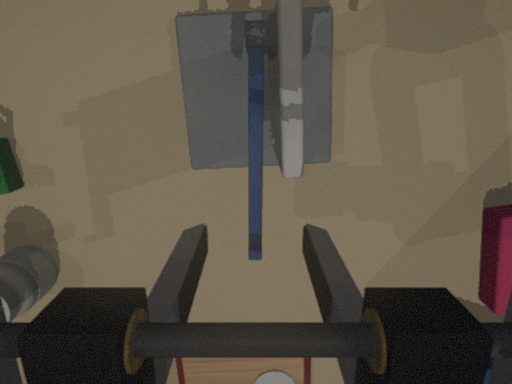

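The bar (column 255, stub at row 255) is centred between the fingers. I'll go down 68 mm and close.

```bash
python3 -m creep '[{"slide":[0,30,0],"roll":0,"grip":0.4},{"slide":[0,50,0],"roll":0,"grip":0.4},{"slide":[0,68,0],"roll":0,"grip":0.4},{"slide":[0,68,0],"roll":0,"grip":0.5},{"slide":[0,68,0],"roll":0,"grip":0.6},{"slide":[0,68,0],"roll":0,"grip":0.7},{"slide":[0,68,0],"roll":0,"grip":0.8},{"slide":[0,68,0],"roll":0,"grip":0.85},{"slide":[0,68,0],"roll":0,"grip":0.85},{"slide":[0,68,0],"roll":0,"grip":0.85}]'
python3 - <<'E'
from h import *
im=snapshot("wrist"); cv2.imwrite("pics/w6.png",im[:,:,::-1])
im=snapshot("scene"); cv2.imwrite("pics/s6.png",cv2.resize(im[150:270,300:420,::-1],None,fx=5,fy=5,interpolation=cv2.INTER_CUBIC))
E
```

```text
time: 6.42
tool_pos: [0.5403, 0.268, 0.0978]
ee_rot: [-1.572, -0.0, 1.725]
wrist_force: [0.7, 0.4, -0.7]
width: 0.0157
```

View pics/w6.png

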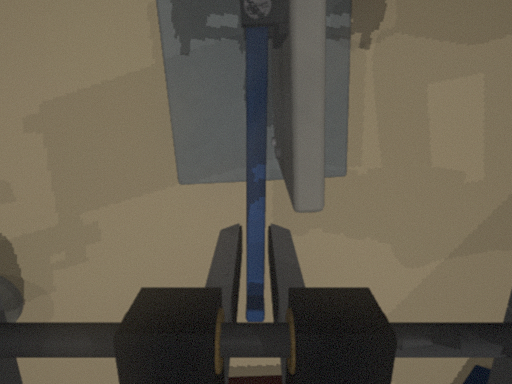

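View pics/s6.png

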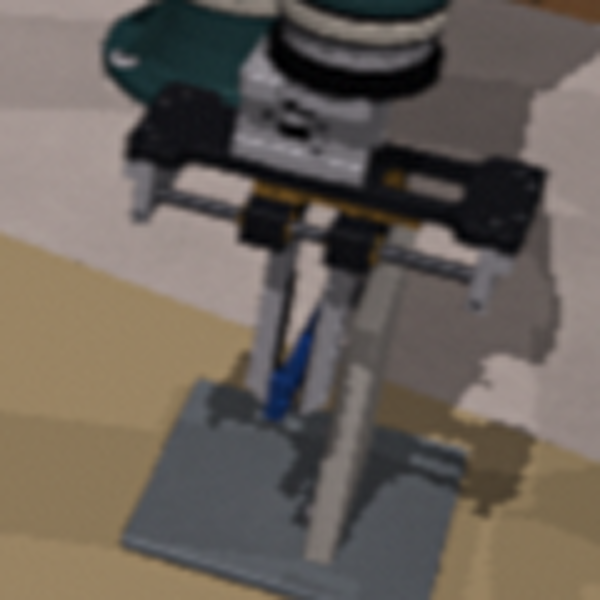

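```bash
python3 -m creep '[{"slide":[0,8,0],"roll":0,"grip":0.85},{"slide":[-20,8,2],"roll":10,"grip":0.85},{"slide":[-20,8,2],"roll":10,"grip":0.85},{"slide":[-30,8,4],"roll":14.5,"grip":0.85},{"slide":[-40,8,7],"roll":19.5,"grip":0.85},{"slide":[-49,8,11],"roll":24,"grip":0.85},{"slide":[-58,8,15],"roll":29,"grip":0.85},{"slide":[-67,8,20],"roll":34,"grip":0.85},{"slide":[-75,8,26],"roll":39,"grip":0.85},{"slide":[-83,8,33],"roll":44,"grip":0.85}]'
python3 - <<'E'
from h import *
im=snapshot("wrist"); cv2.imwrite("pics/w7.png",im[:,:,::-1])
rows([hk(.12,d,.089) for d in (-39,-43,-48,-53,-58,-63,-68,-73,-78.3,-79)])
E
```

```text
time: 7.35
tool_pos: [0.5194, 0.1809, 0.088]
ee_rot: [-1.569, -0.0, 0.953]
wrist_force: [-0.2, 1.1, -0.0]
width: 0.014
[-6, -1, 0] 3.4
[-14, -1, 0] 7.4
[-25, -1, 2] 12.4
[-35, -1, 5] 17.4
[-45, -1, 8] 22.4
[-54, -1, 13] 27.4
[-63, -1, 18] 32.4
[-72, -1, 24] 37.4
[-80, -1, 31] 42.7
[-81, -1, 32] 43.4
```

View pics/w7.png

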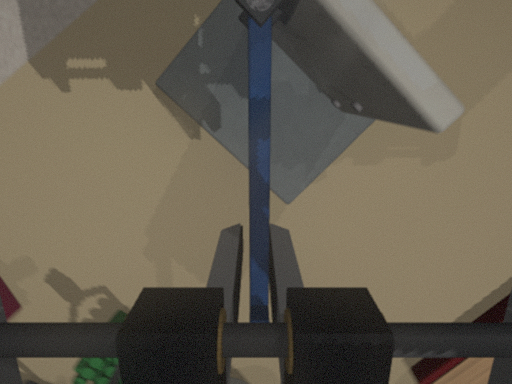

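The hook is turning with the fingers this time. I'll continue to the stop.

```bash
python3 -m creep '[{"slide":[-9,0,0],"roll":5,"grip":0.85},{"slide":[-19,0,1],"roll":10,"grip":0.85},{"slide":[-30,0,4],"roll":15,"grip":0.85},{"slide":[-40,0,6],"roll":20,"grip":0.85},{"slide":[-49,0,10],"roll":25,"grip":0.85},{"slide":[-59,0,15],"roll":30,"grip":0.85},{"slide":[-68,0,21],"roll":35,"grip":0.85},{"slide":[-76,0,27],"roll":39.5,"grip":0.85},{"slide":[-81,0,32],"roll":43,"grip":0.85},{"slide":[-81,0,32],"roll":43,"grip":0.85},{"slide":[-81,0,32],"roll":43,"grip":0.85}]'
python3 - <<'E'
from h import *
im=snapshot("wrist"); cv2.imwrite("pics/w8.png",im[:,:,::-1])
o=robot.get_obs(); print(o['wrist_force'],o['tool_pos'])
E
```

```text
time: 8.32
tool_pos: [0.4469, 0.133, 0.0887]
ee_rot: [-1.571, 0.0, 0.209]
wrist_force: [-0.3, 0.5, -0.0]
width: 0.014
[-0.53995112 -0.79604672  0.68544797] [0.44705308 0.13299103 0.08871314]
```

View pics/w8.png

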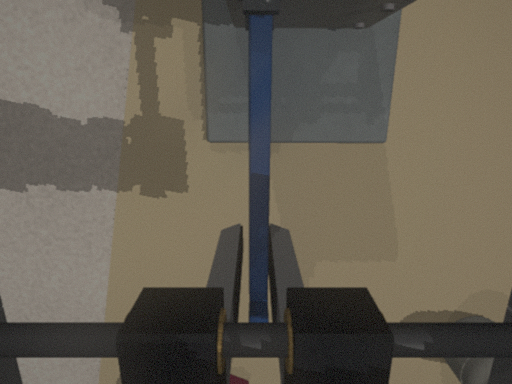

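```bash
python3 -m creep '[{"slide":[-3,0,0],"roll":0,"grip":0.85},{"slide":[-5,0,0],"roll":0,"grip":0.85},{"slide":[-5,0,0],"roll":0,"grip":0.85}]'; python3 -m creep '[{"slide":[2,0,0],"roll":0,"grip":0.6},{"slide":[2,0,0],"roll":0,"grip":0.5},{"slide":[2,0,0],"roll":0,"grip":0.4},{"slide":[2,0,0],"roll":0,"grip":0.4},{"slide":[2,-30,0],"roll":0,"grip":0.4},{"slide":[2,-70,0],"roll":0,"grip":0.4},{"slide":[2,-100,0],"roll":0,"grip":0.4},{"slide":[2,-100,0],"roll":0,"grip":0.4}]'
python3 - <<'E'
from h import *
rows([(.452,-.1255,.19,77.2)])
E
```

```text
time: 8.62
tool_pos: [0.447, 0.133, 0.0888]
ee_rot: [-1.57, -0.011, 0.208]
wrist_force: [12.7, 2.3, -8.3]
width: 0.0144
time: 9.28
tool_pos: [0.4476, 0.1329, 0.1966]
ee_rot: [-1.571, -0.013, 0.207]
wrist_force: [-0.9, 0.8, 0.6]
width: 0.0559
[-49, 6, -254] -65.3
```

```bash
python3 -m creep '[{"slide":[-8,6,-40],"roll":-7,"grip":0.4},{"slide":[-16,6,-80],"roll":-14,"grip":0.4},{"slide":[-24,6,-120],"roll":-21,"grip":0.4},{"slide":[-32,6,-160],"roll":-28,"grip":0.4},{"slide":[-40,6,-200],"roll":-35,"grip":0.4},{"slide":[-49,6,-240],"roll":-42,"grip":0.4},{"slide":[-49,6,-254],"roll":-49,"grip":0.4},{"slide":[-49,6,-254],"roll":-56,"grip":0.4},{"slide":[-49,6,-254],"roll":-63,"grip":0.4},{"slide":[-49,6,-254],"roll":-65,"grip":0.4},{"slide":[-49,6,-254],"roll":-65,"grip":0.4},{"slide":[-49,6,-254],"roll":-65,"grip":0.4}]'
python3 - <<'E'
from h import *
np.set_printoptions(precision=4,suppress=True)
im=snapshot("wrist"); cv2.imwrite("pics/w9.png",im[:,:,::-1])
t=snapshot("top"); cv2.imwrite("pics/t9f.png",t[:,:,::-1]);cv2.imwrite("pics/t9.png",cv2.resize(t[150:290,85:345,::-1],None,fx=3,fy=3,interpolation=cv2.INTER_CUBIC))
print(proj("wrist",[[.452,-.1255,.155]]))
E
```

```text
time: 10.28
tool_pos: [0.4479, -0.1263, 0.1823]
ee_rot: [-1.57, -0.0, 1.339]
wrist_force: [0.2, 0.4, -0.6]
width: 0.0563
[[256.646  210.4552]]
```

View pics/w9.png

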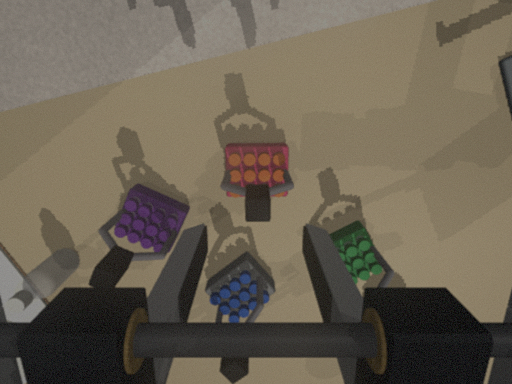

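View pics/t9.png

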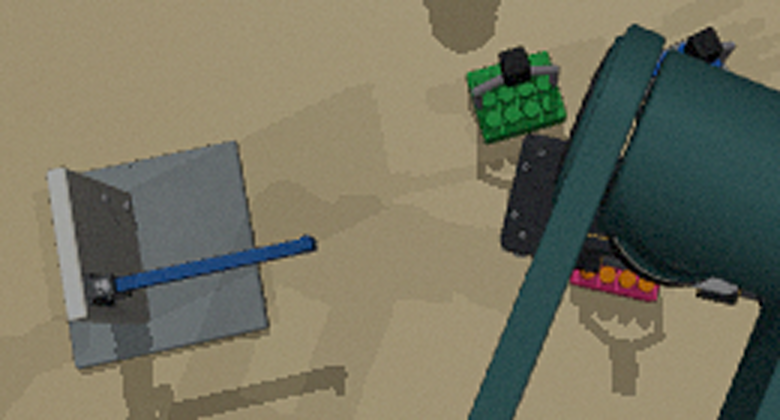

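Run:
```python
from h import *
np.set_printoptions(precision=4,suppress=True)
rows([(.451,-.1245,.089,77.2)])
a=cv2.imread("pics/t9f.png"); hsv=cv2.cvtColor(a,cv2.COLOR_BGR2HSV)
m=cv2.inRange(hsv,(100,150,40),(130,255,255)); m[:200]=0;m[:,:100]=0;m[270:]=0;m[:,200:]=0
p=np.argwhere(m)[:,::-1]
w=cast("top",p,0.151)[:,:2]; c=w.mean(0); u=np.linalg.svd(w-c)[2][0]; t=(w-c)@u; print("bar",len(p),c,u,np.degrees(np.arctan2(u[1],u[0])),c+u*t.min(),c+u*t.max())
```

```text
[2, 94, -3] -0.5
bar 292 [0.4389 0.1753] [ 0.2075 -0.9782] -78.023575944694 [0.4243 0.2442] [0.4542 0.1035]
```

```bash
python3 -m creep '[{"slide":[2,30,-3],"roll":0,"grip":0.4},{"slide":[2,60,-3],"roll":0,"grip":0.4},{"slide":[2,80,-3],"roll":0,"grip":0.4},{"slide":[2,94,-3],"roll":0,"grip":0.4},{"slide":[2,94,-3],"roll":0,"grip":0.4},{"slide":[2,94,-3],"roll":0,"grip":0.55},{"slide":[2,94,-3],"roll":0,"grip":0.65},{"slide":[2,94,-3],"roll":0,"grip":0.75},{"slide":[2,94,-3],"roll":0,"grip":0.85},{"slide":[2,94,-3],"roll":0,"grip":1},{"slide":[2,94,-3],"roll":0,"grip":1},{"slide":[2,94,-3],"roll":0,"grip":1},{"slide":[2,94,-3],"roll":0,"grip":1}]'
python3 - <<'E'
from h import *
im=snapshot("wrist"); cv2.imwrite("pics/w10.png",im[:,:,::-1])
im=snapshot("scene"); cv2.imwrite("pics/s10.png",cv2.resize(im[120:260,170:310,::-1],None,fx=4,fy=4,interpolation=cv2.INTER_CUBIC))
E
```

```text
time: 11.47
tool_pos: [0.4522, -0.1252, 0.0896]
ee_rot: [-1.572, -0.0, 1.341]
wrist_force: [0.1, 1.1, 3.1]
width: 0.0199
```

View pics/w10.png

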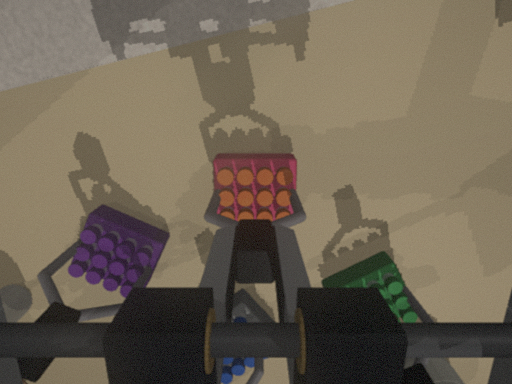

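View pics/s10.png

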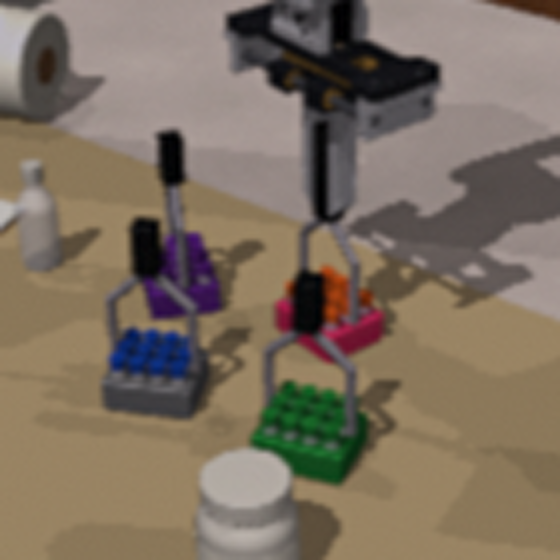

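Gripped at 19.9 mm. Lifting.

```bash
python3 -m creep '[{"slide":[0,-15,0],"roll":0,"grip":1},{"slide":[0,-40,0],"roll":0,"grip":1},{"slide":[0,-70,0],"roll":0,"grip":1},{"slide":[0,-100,0],"roll":0,"grip":1},{"slide":[0,-130,0],"roll":0,"grip":1},{"slide":[0,-155,0],"roll":0,"grip":1},{"slide":[0,-170,0],"roll":0,"grip":1},{"slide":[0,-170,0],"roll":0,"grip":1},{"slide":[0,-170,0],"roll":0,"grip":1}]'
python3 - <<'E'
from h import *
P=lambda r,z:(.4389+(r-.076)*.2075,.1753-(r-.076)*.978,z,12.0)
rows([P(.22,.26),P(.22,.166)])
print(proj("top",[[.555,-.04,.1]]),robot.get_obs()['wrist_force'])
im=snapshot("scene"); cv2.imwrite("pics/s11.png",cv2.resize(im[60:270,170:400,::-1],None,fx=3,fy=3,interpolation=cv2.INTER_CUBIC))
E
```

```text
time: 12.32
tool_pos: [0.4516, -0.1252, 0.2582]
ee_rot: [-1.57, -0.0, 1.341]
wrist_force: [0.0, 0.2, -4.2]
width: 0.0198
[159, -2, 20] 64.8
[159, 92, 20] 64.8
[[255.79844547 188.33509941]] [ 0.00760824  0.18604805 -4.19075927]
```

View pics/s11.png

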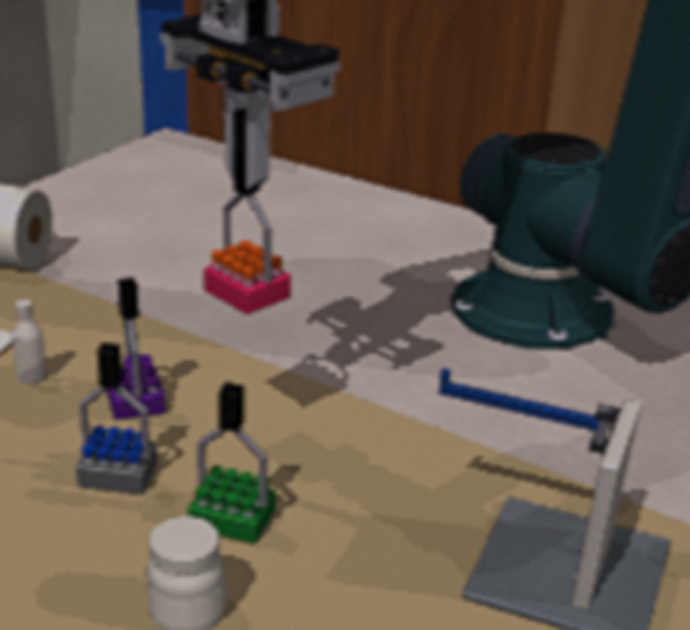

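The carrier is lifted and upright, and the hook stands straight out. I'll move it in front of the hook end, turn it, then lower it.

```bash
python3 -m creep '[{"slide":[12,-2,2],"roll":6,"grip":1},{"slide":[28,-2,4],"roll":13,"grip":1},{"slide":[46,-2,6],"roll":20,"grip":1},{"slide":[64,-2,8],"roll":27,"grip":1},{"slide":[82,-2,10],"roll":34,"grip":1},{"slide":[100,-2,12],"roll":41,"grip":1},{"slide":[118,-2,14],"roll":48,"grip":1},{"slide":[134,-2,16],"roll":54,"grip":1},{"slide":[147,-2,18],"roll":59,"grip":1},{"slide":[155,-2,20],"roll":63,"grip":1},{"slide":[159,-2,20],"roll":65,"grip":1},{"slide":[159,10,20],"roll":65,"grip":1},{"slide":[159,30,20],"roll":65,"grip":1},{"slide":[159,50,20],"roll":65,"grip":1},{"slide":[159,70,20],"roll":65,"grip":1},{"slide":[159,85,20],"roll":65,"grip":1},{"slide":[159,92,20],"roll":65,"grip":1},{"slide":[159,92,20],"roll":65,"grip":1},{"slide":[159,92,20],"roll":65,"grip":1}]'
python3 - <<'E'
from h import *
P=lambda r,z:(.4389+(r-.076)*.2075,.1753-(r-.076)*.978,z,12.0)
rows([P(.08,.166),P(.08,.136)])
im=snapshot("scene"); cv2.imwrite("pics/s12.png",cv2.resize(im[90:270,230:400,::-1],None,fx=3.3,fy=3.3,interpolation=cv2.INTER_CUBIC))
im=snapshot("wrist"); cv2.imwrite("pics/w12.png",im[:,:,::-1])
E
```

```text
time: 13.95
tool_pos: [0.4677, 0.0343, 0.1657]
ee_rot: [-1.57, 0.002, 0.206]
wrist_force: [-0.1, 0.3, -3.4]
width: 0.0197
[1, 0, 140] -0.2
[1, 30, 140] -0.2
```

View pics/s12.png

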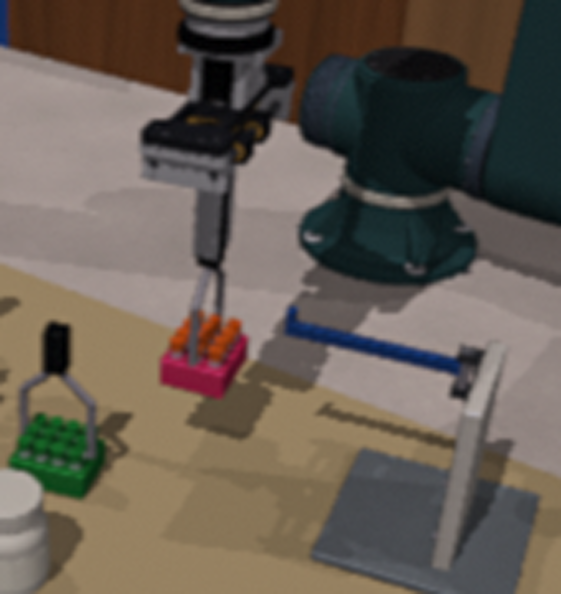

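View pics/w12.png

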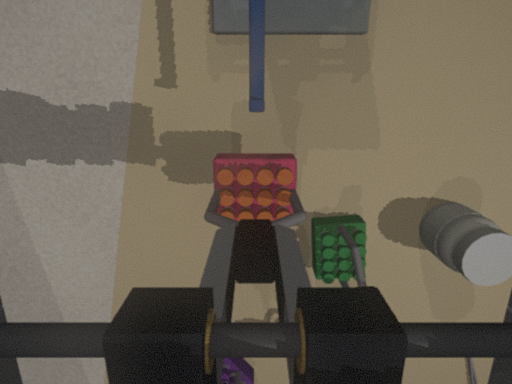

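```bash
python3 -m creep '[{"slide":[0,0,8],"roll":0,"grip":1},{"slide":[0,0,20],"roll":0,"grip":1},{"slide":[0,0,35],"roll":0,"grip":1},{"slide":[0,0,50],"roll":0,"grip":1},{"slide":[0,0,65],"roll":0,"grip":1},{"slide":[0,0,80],"roll":0,"grip":1},{"slide":[0,0,95],"roll":0,"grip":1},{"slide":[0,0,110],"roll":0,"grip":1},{"slide":[0,0,125],"roll":0,"grip":1},{"slide":[0,0,135],"roll":0,"grip":1},{"slide":[0,0,140],"roll":0,"grip":1},{"slide":[0,0,140],"roll":0,"grip":1},{"slide":[0,0,140],"roll":0,"grip":1}]'
python3 - <<'E'
from h import *
im=snapshot("scene"); cv2.imwrite("pics/s13.png",cv2.resize(im[90:270,250:420,::-1],None,fx=3.3,fy=3.3,interpolation=cv2.INTER_CUBIC))
im=snapshot("wrist"); cv2.imwrite("pics/w13.png",im[:,:,::-1])
E
```

```text
time: 15.13
tool_pos: [0.4399, 0.1712, 0.1672]
ee_rot: [-1.571, -0.001, 0.207]
wrist_force: [0.1, 0.3, -3.6]
width: 0.0196
```

View pics/s13.png

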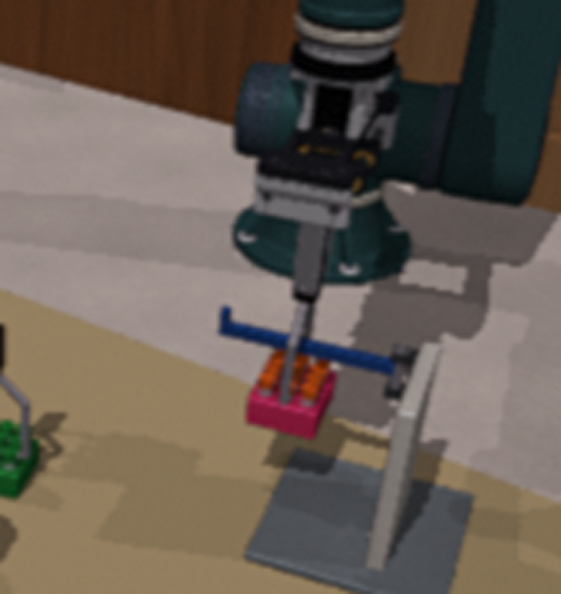

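View pics/w13.png

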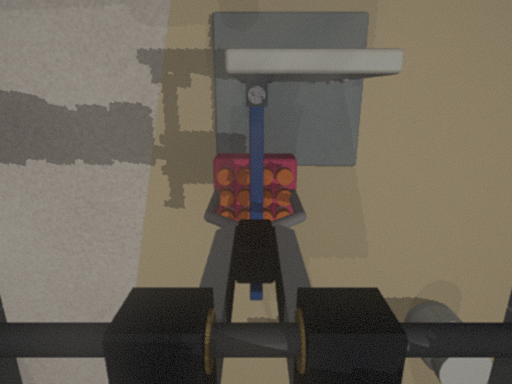

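```bash
python3 -m creep '[{"slide":[0,10,0],"roll":0,"grip":1},{"slide":[0,20,0],"roll":0,"grip":1},{"slide":[0,26,0],"roll":0,"grip":1},{"slide":[0,28,0],"roll":0,"grip":1},{"slide":[0,28,0],"roll":0,"grip":1}]'; python3 -m creep '[{"slide":[0,1,0],"roll":0,"grip":1},{"slide":[0,2,0],"roll":0,"grip":1},{"slide":[0,2,0],"roll":0,"grip":1}]'
```

```text
time: 15.65
tool_pos: [0.4391, 0.1709, 0.1375]
ee_rot: [-1.571, 0.002, 0.206]
wrist_force: [0.3, 0.1, -2.3]
width: 0.0197
time: 15.9
tool_pos: [0.4398, 0.1713, 0.1369]
ee_rot: [-1.571, -0.0, 0.207]
wrist_force: [-0.4, 0.5, -2.7]
width: 0.0201
```

```bash
python3 -m creep '[{"slide":[0,1,0],"roll":0,"grip":1},{"slide":[0,2,0],"roll":0,"grip":1},{"slide":[0,2,0],"roll":0,"grip":1}]'; python3 -m creep '[{"slide":[0,0,0],"roll":0,"grip":1},{"slide":[0,0,0],"roll":0,"grip":1}]'
```

```text
time: 16.15
tool_pos: [0.4402, 0.1714, 0.1352]
ee_rot: [-1.571, -0.001, 0.207]
wrist_force: [0.2, 0.6, -2.3]
width: 0.0199
time: 16.32
tool_pos: [0.4402, 0.1714, 0.1353]
ee_rot: [-1.571, -0.001, 0.206]
wrist_force: [0.5, -0.0, -1.6]
width: 0.0197
```

```bash
python3 -m creep '[{"slide":[0,1,0],"roll":0,"grip":1},{"slide":[0,1,0],"roll":0,"grip":1},{"slide":[0,1,0],"roll":0,"grip":1}]'; python3 -m creep '[{"slide":[0,1,0],"roll":0,"grip":1},{"slide":[0,1,0],"roll":0,"grip":1},{"slide":[0,1,0],"roll":0,"grip":1}]';python3 - <<'E'
from h import *
im=snapshot("scene"); cv2.imwrite("pics/s14.png",cv2.resize(im[150:230,300:400,::-1],None,fx=7,fy=7,interpolation=cv2.INTER_CUBIC))
E
```

```text
time: 16.57
tool_pos: [0.4404, 0.1715, 0.1346]
ee_rot: [-1.571, -0.002, 0.206]
wrist_force: [1.3, 0.9, -0.0]
width: 0.0201
time: 16.82
tool_pos: [0.4406, 0.1715, 0.1341]
ee_rot: [-1.571, -0.003, 0.206]
wrist_force: [1.6, 0.8, 5.2]
width: 0.0193
```

View pics/s14.png

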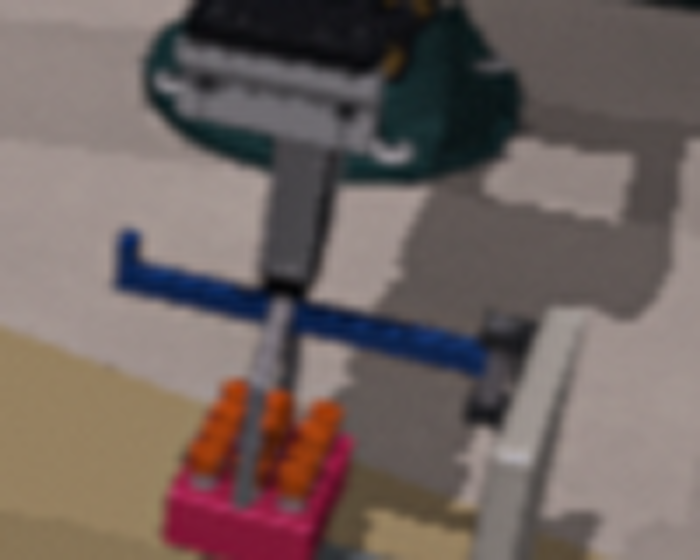

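The handle rests on the bar: the wrist force has risen to +5 N. I'll ease up and release gently.

```bash
python3 -m creep '[{"slide":[0,-0.5,0],"roll":0,"grip":1},{"slide":[0,-0.5,0],"roll":0,"grip":0.76},{"slide":[0,-0.5,0],"roll":0,"grip":0.73},{"slide":[0,-0.5,0],"roll":0,"grip":0.7},{"slide":[0,-0.5,0],"roll":0,"grip":0.65},{"slide":[0,-0.5,0],"roll":0,"grip":0.6},{"slide":[0,-0.5,0],"roll":0,"grip":0.5},{"slide":[0,-0.5,0],"roll":0,"grip":0.4},{"slide":[0,-0.5,0],"roll":0,"grip":0.4},{"slide":[0,-0.5,0],"roll":0,"grip":0.4}]'
python3 - <<'E'
from h import *
im=snapshot("wrist"); cv2.imwrite("pics/w15.png",im[:,:,::-1])
im=snapshot("scene"); cv2.imwrite("pics/s15.png",cv2.resize(im[150:240,290:400,::-1],None,fx=6,fy=6,interpolation=cv2.INTER_CUBIC))
E
```

```text
time: 17.7
tool_pos: [0.4397, 0.1713, 0.1334]
ee_rot: [-1.571, 0.0, 0.206]
wrist_force: [0.2, 0.6, 0.3]
width: 0.0559
```

View pics/s15.png

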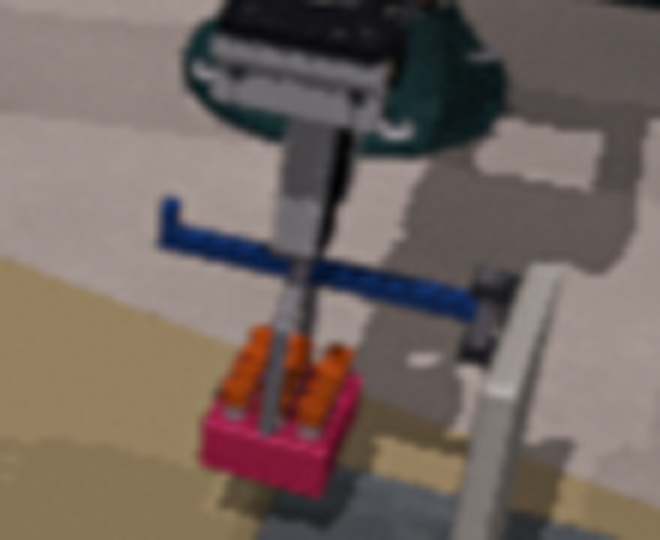

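View pics/w15.png

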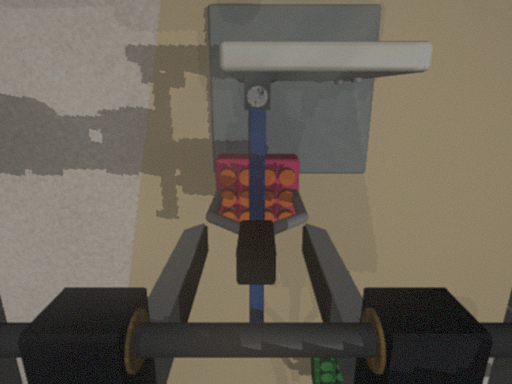

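Released. It hangs level, with the black grip at column 256 between the fingers. Raising the gripper clear.

```bash
python3 -m creep '[{"slide":[0,-10,0],"roll":0,"grip":0.4},{"slide":[0,-30,0],"roll":0,"grip":0.4},{"slide":[0,-60,0],"roll":0,"grip":0.4},{"slide":[0,-90,0],"roll":0,"grip":0.4},{"slide":[0,-120,0],"roll":0,"grip":0.4},{"slide":[0,-140,-20],"roll":0,"grip":0.4},{"slide":[0,-150,-60],"roll":0,"grip":0.4},{"slide":[0,-150,-100],"roll":0,"grip":0.4},{"slide":[0,-150,-140],"roll":0,"grip":0.4},{"slide":[0,-150,-160],"roll":0,"grip":0.4},{"slide":[0,-150,-160],"roll":0,"grip":0.4},{"slide":[0,-150,-160],"roll":0,"grip":0.4}]'
python3 - <<'E'
from h import *
im=snapshot("top"); cv2.imwrite("pics/t16.png",im[:,:,::-1])
im=snapshot("scene"); cv2.imwrite("pics/s16.png",cv2.resize(im[120:290,170:410,::-1],None,fx=3.2,fy=3.2,interpolation=cv2.INTER_CUBIC))
im=snapshot("wrist"); cv2.imwrite("pics/w16.png",im[:,:,::-1])
t=cv2.imread("pics/t16.png");cv2.imwrite("pics/t16c.png",cv2.resize(t[150:290,85:225],None,fx=4,fy=4,interpolation=cv2.INTER_CUBIC))
H=np.array([.4233,.2496]);u=np.array([.2075,-.978])
for r in (.07,.08,.09): print(r,proj("top",[[*(H+r*u),.2]]),proj("scene",[[*(H+r*u),.201],[*(H+r*u),.159],[*(H+r*u),.046]]))
E
```

```text
time: 18.8
tool_pos: [0.4726, 0.014, 0.2839]
ee_rot: [-1.57, -0.0, 0.204]
wrist_force: [-0.6, 1.5, 0.2]
width: 0.0565
0.07 [[146.76420974 236.87486771]] [[347.17557493 176.91546987]
 [345.09353146 190.2931492 ]
 [339.92594902 223.49623159]]
0.08 [[151.6221079  235.82382207]] [[343.45175967 176.11802685]
 [341.45952661 189.46700337]
 [336.51349218 222.607954  ]]
0.09 [[156.47526481 234.77380224]] [[339.75426276 175.32621982]
 [337.8506377  188.64656734]
 [333.1232963  221.72547103]]
```

View pics/s16.png

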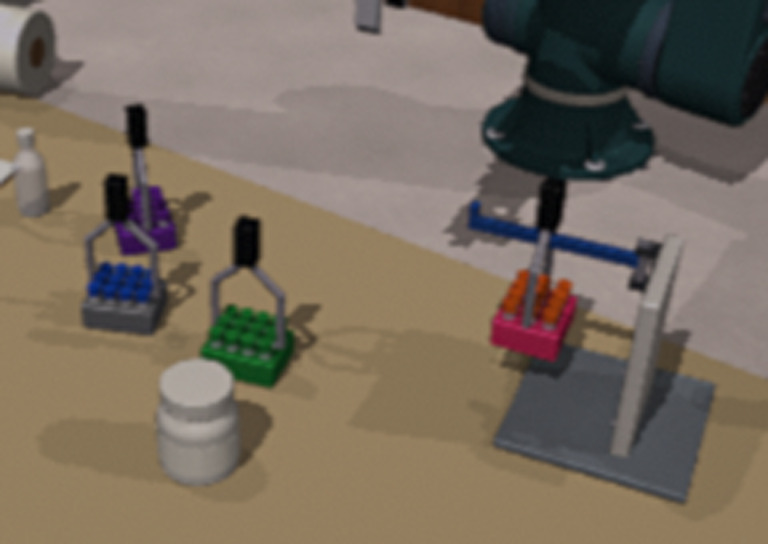

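View pics/t16.png

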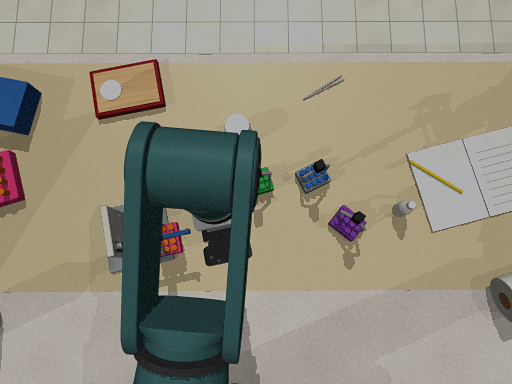

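View pics/w16.png

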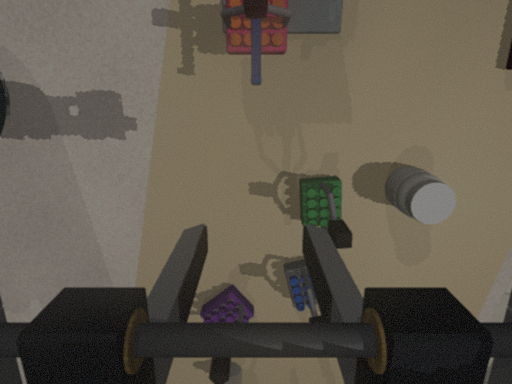

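Hanging at about 83 mm along the bar (grip top at scene pixel (342,177), predicted (343,176) for 80 mm). I'll check it is still, then hand in.

```bash
python3 -m creep '[{"slide":[0,0,0],"roll":0,"grip":0.4},{"slide":[0,0,0],"roll":0,"grip":0.4},{"slide":[0,0,0],"roll":0,"grip":0.4},{"slide":[0,0,0],"roll":0,"grip":0.4},{"slide":[0,0,0],"roll":0,"grip":0.4},{"slide":[0,0,0],"roll":0,"grip":0.4}]'
python3 - <<'E'
from h import *
from bench import ticket
f=lambda im:[np.argwhere(cv2.inRange(cv2.cvtColor(im[160:245,315:360],cv2.COLOR_RGB2HSV),(160,100,60),(180,255,255))).mean(0)]
a=snapshot("scene"); print(f(a))
for _ in range(4): b=snapshot("scene")
print(f(b)); d=np.abs(f(a)[0]-f(b)[0]).max(); print(d)
if d<0.15: print(ticket.close_job())
E
```

```text
time: 19.45
tool_pos: [0.4725, 0.0149, 0.2834]
ee_rot: [-1.571, -0.0, 0.207]
wrist_force: [-0.4, -0.8, -0.8]
width: 0.0564
[array([63.44210526, 21.30877193])]
[array([63.50704225, 21.35915493])]
0.06493699036323619
the job is handed in; nothing more can be done
None
```

The hook stands straight out and the orange-capped carrier hangs on it by its wire handle, level and clear of the bench. I handed the job in at about 19.7 s.

- **First swing:** it missed. The fingertips sit about 30 mm higher than the reported TCP, so they passed over the bar. I measured the offset in the wrist and scene views and repeated the swing lower.
- **Hook:** the second swing reached the stop, with about 13 N of push there. The bar then measured −78.0°, against about −78.3° for square to the board. The carrier was still on the bench at that point.
- **Hanging:** I gripped the carrier by its black grip (19.9 mm opening), turned it, and threaded the handle over the stub. I lowered it until the bar took the weight, then released.
- **Last checks:** the carrier hangs about 83 mm along the bar. Its image moved less than 0.1 px over about 0.2 s. The gripper was clear of everything. By eye, the blue-capped carrier, spray bottle and swab jar had not moved.

After the stop push, the arm rose about 8 mm higher than commanded and briefly showed a 0.7° tilt. I did not find the cause, and it was gone by the next move.

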